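Clear the jar and lower the tile hold-down

ROBOT

A 6-joint arm with a two-finger parallel gripper is mounted at the origin on the work surface. World frame = base frame: x ahead of the robot, y to its left, z up, the work surface at z = 0. Lengths are in mm, angles in rad, forces in N, time in s.
With the tool pointing down it reaches from about 400 to 925 mm from the base axis. Payload 12.5 kg.
Tool frame: the origin (TCP) lies midway between the tips of the shut fingers; the grasp point (between the pads) lies 19 mm behind it; z points along the fingers, y is the line along which they close (so a half turn about z gives the same grasp; the last joint's range is limited). The gripper opens to 95 mm and grips with 3 to 60 N. Pads are 20 mm wide; open, the fingers measure 119 mm over their backs; the gripper's body (75 mm by 180 mm) begins 59 mm behind the grasp point.
Start: joints at [1.13, 0.491, 1.559, -0, 1.092, -0.106], TCP at [205.347, 590.322, 214.661] pointing down, gripper open.
Joint ranges: [-3.1, 3.1], [-0.84, 2.19], [0.05, 2.79], [-1.13, 4.28], [0.06, 2.93], [-2.69, 2.69]. Speed limits (rad/s): [2.22, 2.22, 2.79, 3.14, 3.14, 3.14].

INTERFACE

Orientations are given as [roll, pitch, yaw] about the fixed x, y, z axes, in that order (R = Rz(yaw) Ry(pitch) Rx(roll)).
In Python, from cell import env gives the robot as it stands.
- The arm moves only by the shell command python3 -m inch 'ROWS'. ROWS is JSON, a list of rows, each a list of 7 numbers: the turn, a rotation vector about the tool's x, y, z in rad, then the shift along the tool's x, y, z in cm, then the closure, from -1 (fully open) to 1 (shut). A call has 1 to 20 rows; each row shifts and turns the commanded pose from where the row before left it, along the tool's axes as they then stand; what a row does not reach is not made up. A row lasts 1/8 s, in which the tool goes at most 62.5 mm and 10.7 degrees, less where a joint would pass 70% of its speed; a pose out of reach is approached as far as the arm can. A call with a gripper value outside its range is refused whole. The fingers move at their own pace and stop on an object; the grip force is fixed at half the most. Time passes only in rows, so rows that do not move let the fingers close. It gives the time, the measured TCP pose, the force, the opening and the grip force at its end, in the units of the state.
- env.state(): the state, without advancing time (a new reading comes with each control period).
- env.read_camera(name): name is "scene" or "side" or "wrist"; returns a dict with "img" (480x640x3 uint8, red, green, blue), "depth" (480x640 float32, mm along the optical axis (not along the pixel's ray), 0 where there is no reading), "fx", "fy", "cx", "cy" (pixels), "position" and "orientation" of the camera in the world. Camera axes: x right, y down, z forward; pixel columns grow to the right and rows downward; lengths in mm; the calibration is good to about 2 mm. The wrist camera is an equidistant fisheye: a pixel r from the principal point sees the ray r / f radians off the axis. A picture is of the moment at which its call begins.
- env.job_done(): hands the job in; it is judged then, once.
Trained networks look in a picture, given as the dict that the camera call returned (one of the last four; its "shot" number tells which), for a name from the list of things; names that differ only in an ending like _2 or _b are one class to them, and where a whole thing is asked for, a point or a joint stands for the part that bears it (a point fixed in the world has none). Each returns a list of dicts, best first, with "score" (0 to 1); they miss things now and then, are a little off and sometimes report something else, mostly with a low value. They report only what shows in the picture. A call takes as long as a camera call.
- env.find_in(picture, target): "centre" ([x, y, z] in mm, in the coordinates of the camera as it stood for that picture, good to about 4 mm: the middle of the surface that is visible of it).
- env.trace(picture, target): "mask" (480x640 bool, what is visible of it).
The state is a dict: "t": time; "joints": joint angles; "qvel": joint speeds; "tau": joint torques, N m; "eef_pos": TCP position; "tcp_rot": TCP orientation; "ft_force": force on the tool from outside, world axes, zero at the start; "moment": the same for the moment, N m; "opening": opening from 0.0 (shut) to 1.0 (fully open); "grip_force": force on a finger pad.
Only numpy, scipy, OpenCV 4.12 (cv2) and the standard library are available. Lean on these libraries where they do the work, as an engineer would, in place of code of your own. Each camera call takes 0.05 s, during which the arm holds its last target. There are 200 camera calls.

TASK

Someone left the small jar standing on the tile in the cleaning jig. Lift it off and set it down gently, upright, on the round cork mat, then swing the jig's hold-down arm fully down so that its pad rests on the tile. The tile must stay in its place in the jig, the jar must not be tipped over, and the other things on the table must be left alone.

Things in the scene. Friction and masses are not known exactly. Their poses are not given: they have to be found in the camera images.
- jig: Cleaning jig, fixed to the table: plywood base 250 (x) x 170 (y) x 12 mm; the tile lies on it between low aluminium lips (12 mm high); a dark steel post (two cheeks 42 mm apart overall, top 74 mm above the table) stands near its far +x end and carries the hold-down arm. Origin: on the table under the tile's place; its x axis points from the tile's place to the post, z up
- hinge_axis (a point): hinge axis of the hold-down arm (axis along the jig's y), 105 mm to +x of the jig's origin and 62 mm above the table; axes parallel to the jig's
- hold_arm (a joint): angle of the hold-down arm: 0 = level, pointing to the jig's -x, its pad resting on the tile; grows as it swings up; 1.57 = straight up; at the start it stands up at about 1.5 to 1.7. It stays where it is left (stiff hinge, about 0.3 N m). Range -0.03 to 1.8
- cross_bar (a point): middle of the round steel cross-bar at the arm's free end: 12 mm thick, 70 mm long, parallel to the hinge axis, 150 mm from the hinge. The arm is an aluminium bar 14 mm wide and 12 mm thick. At angle q the cross-bar lies 150*cos(q) mm to the jig's -x of the hinge and 150*sin(q) mm above it
- pad_face (a point): underside of the arm's black rubber pad (26 mm across), 110 mm along the arm from the hinge and 25 mm to the side that faces down when the arm is level. Arm down, it rests on the tile
- tile: Sand-coloured square tile 100 x 100 x 25 mm, 0.5 kg, loose, lying on the jig's base (underside 12 mm, top 37 mm above the table). Origin: centre of its underside
- jar: Small amber glass jar with a steel lid, 46 mm across, 52 mm tall, 90 g or so, standing on the tile where the arm's pad has to come down. Origin: centre of its underside, z up along the jar
- cork_mat: Round cork mat 130 mm across, 5 mm thick, fixed flat on the table, to the left or the right of the jig. Origin: centre of its underside
- spare_tile: Loose sand-coloured square tile 100 x 100 x 25 mm lying on the table (a bystander). Origin: centre of its underside
- wash_bottle: White plastic bottle, 56 mm across, 130 mm tall, standing (a bystander). Origin: centre of its underside
- tape_roll: Roll of paper tape, ring 90 mm across, 20 mm tall, lying flat (a bystander). Origin: centre of its underside
- loupe: Black round loupe, 40 mm across, 36 mm tall, standing (a bystander). Origin: centre of its underside
- brush: Wooden brush about 160 mm long, lying on the table beside the jig, along the jig's x axis about 140 mm to its +y side (a bystander). Origin near its middle, at the underside
- shard_a: Broken piece of tile, about 45 x 40 x 18 mm, on the table about 140 mm to the jig's -y side (a bystander). Origin: underside
- shard_b: Broken piece of tile, about 45 x 40 x 18 mm, on the table (a bystander). Origin: underside

How it is judged:
By the outcome, as a careful person would: the job done as asked, in the order asked, and still so for the second after the job is handed in, with the robot touching nothing.
It also fails if it takes over 59 s, if anything falls off the work surface, if the arm or the gripper's body presses on something with over 40 N, if the wrist force passes 120 N, or if a joint passes its speed limit or range.

## Working session

There is one attempt and no reset: what is moved stays moved. The work goes in short steps, Python scripts to look and compute and a shell command to move; the robot and the scene stay as the last step left them, time stands still between calls to the robot, and variables do not carry over. Pictures are saved under pics/ and viewed, at most 10 in all, crops included, and the job is handed in when it is done.

```bash
mkdir -p pics; ls; cat > h.py <<'E'
import numpy as np, cv2
from scipy.spatial.transform import Rotation as R
from cell import env
def Rm(o): return R.from_euler('xyz',o).as_matrix()
def w(p,c): return Rm(p["orientation"])@np.array(c)+np.array(p["position"])
def save(p,n): cv2.imwrite(f"pics/{n}.png",p["img"][:,:,::-1])
def cloud(p,mask):
    v,u=np.nonzero(mask&(p["depth"]>0)); z=p["depth"][v,u]
    c=np.stack([(u-p["cx"])/p["fx"]*z,(v-p["cy"])/p["fy"]*z,z],1)
    return c@Rm(p["orientation"]).T+np.array(p["position"])
E
python3 - <<'E'
from h import *
np.set_printoptions(precision=1,suppress=True)
for n in ["scene","side"]:
    p=env.read_camera(n); save(p,n+"0"); print(n,p["position"],p["orientation"],p["fx"])
    for t in ["jig","hold_arm","cross_bar","tile","jar","cork_mat","wash_bottle","tape_roll","loupe","brush","shard_a"]:
        for d in env.find_in(p,t)[:2]: print(t,round(d["score"],2),w(p,d["centre"]))
s=env.state(); print(s["eef_pos"],s["tcp_rot"],s["ft_force"],s["t"])
E
```

```text
pics
scene [1249.7  494.7  963.9] [-2.4  0.   2.2] 563.1519331657877
jig 0.82 [607.2 -12.6  11.8]
hold_arm 0.57 [647.9 -28.9 176.6]
hold_arm 0.18 [609.  -11.    8.9]
cross_bar 0.95 [650.7 -25.9 177.7]
cross_bar 0.63 [800.9  -3.2  33.4]
tile 0.74 [554.4   4.9  35. ]
jar 0.66 [529.7 -12.   81.6]
jar 0.46 [607.5  -9.   10.1]
cork_mat 0.82 [492.1 305.6   6.5]
wash_bottle 0.84 [756.6 211.9  83.2]
tape_roll 0.63 [ 779.9 -249.    21.3]
loupe 0.61 [804.5  -3.7  30.9]
brush 0.9 [574.4 123.7  13.7]
brush 0.37 [648.1 -28.7 178.5]
shard_a 0.56 [ 338.9 -211.    16.7]
shard_a 0.52 [ 518.9 -155.8   18.1]
side [ -46.9 -693.   601.3] [-2.1 -0.  -0.7] 577.1049757322324
jig 0.91 [540.3 -41.7   8.8]
hold_arm 0.68 [637.9 -33.4 167. ]
hold_arm 0.3 [ 425.  -340.    27.5]
cross_bar 0.7 [643.6 -35.5 168.1]
cross_bar 0.37 [786.1 -17.6  23.2]
tile 0.95 [520.1 -40.2  38.6]
jar 0.6 [506.6 -29.1  69.5]
wash_bottle 0.72 [724.7 192.9  64.4]
tape_roll 0.8 [ 766.9 -248.5   16.2]
loupe 0.54 [783.9 -14.1  21.5]
brush 0.94 [544.9 120.6  16.1]
shard_a 0.77 [ 327.2 -216.1   16.7]
shard_a 0.7 [ 503.5 -160.1   16.6]
[205.3 590.3 214.7] [3.1 0.  2.8] [-0.   1.  -0.5] 1.2
```

View pics/scene0.png

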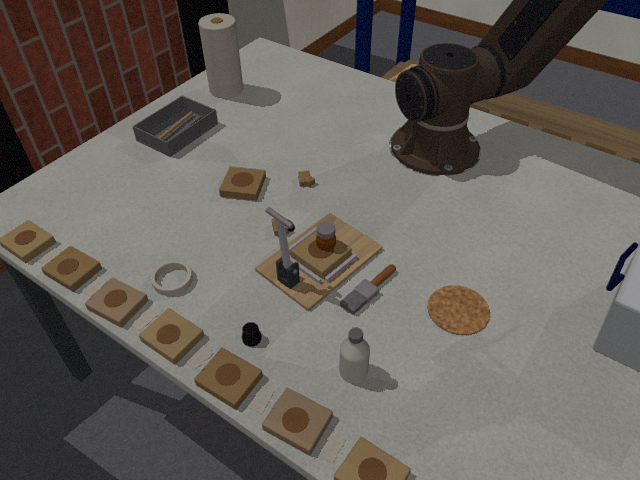

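View pics/side0.png

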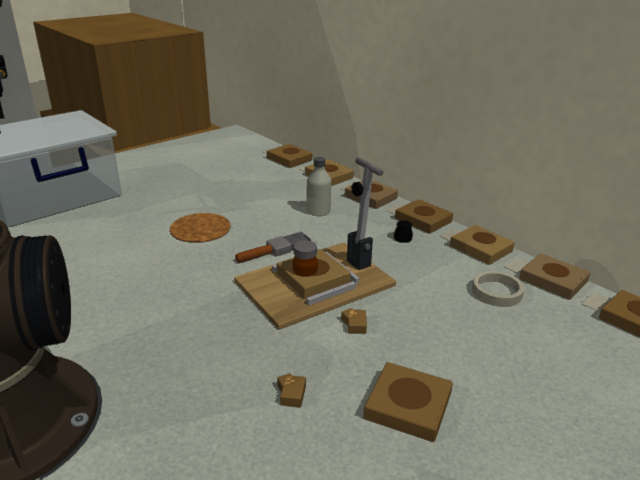

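```bash
python3 - <<'E'
from h import *
np.set_printoptions(precision=1,suppress=True)
for n in ["scene","side"]:
    p=env.read_camera(n); print(n)
    for t,lo,hi in [("tile",34,42),("jar",84,95),("cork_mat",2,9),("hold_arm",60,300),("jig",8,16),("brush",5,60),("tape_roll",15,25)]:
        for d in env.trace(p,t)[:2]:
            c=cloud(p,d["mask"]); k=c[(c[:,2]>lo)&(c[:,2]<hi)]
            if len(k)<20: print(t,"few",len(c),np.median(c,0) if len(c) else ""); continue
            r=cv2.minAreaRect(k[:,:2].astype(np.float32))
            print(t,round(d["score"],2),len(c),len(k),"med",np.median(k,0),"pct",np.percentile(k,[2,98],axis=0).ravel(),"rect",np.round(np.array([*r[0],*r[1],r[2]]),1))
E
```

```text
scene
tile 0.65 1389 1042 med [552.8  -6.   37.9] pct [496.5 -66.2  34.4 589.2  32.5  41.1] rect [538.9 -17.  100.3 101.5  82.5]
jar few 1000 [575.6 124.4  18.1]
cork_mat 0.72 2411 2238 med [492.5 305.9   5.3] pct [431.8 246.3   2.4 548.8 362.8   8.5] rect [490.1 303.6 129.2 130.    9.6]
hold_arm 0.86 643 594 med [648.6 -30.7 174.3] pct [629.8 -65.3  69.2 658.4  -2.7 219.4] rect [640.8 -34.7  71.   34.3  85.7]
jig 0.94 4796 2833 med [576.2  12.1  12.6] pct [ 416.3 -110.8    8.7  667.7   72.3   15.6] rect [539.7 -20.2 173.7 254.2  82.1]
brush 0.93 985 945 med [575.2 124.7  18.4] pct [477.7  96.2   6.7 628.3 141.3  23.3] rect [548.6 122.4  43.8 161.5  82.2]
brush 0.58 751 681 med [ 781.2 -252.2   18.7] pct [ 737.2 -295.6    5.7  822.  -210.7   24.6] rect [ 778.7 -253.7   90.6   88.3   44.4]
tape_roll 0.9 799 459 med [ 780.5 -251.8   20.4] pct [ 735.7 -296.5   15.3  821.4 -211.2   24.4] rect [ 778.6 -253.8   90.4   88.2   44.4]
side
tile 0.91 1675 1042 med [534.6 -36.4  36.6] pct [483.6 -67.1  34.4 582.1  31.3  38.8] rect [534.  -16.7 100.8 100.3  82.8]
jar 0.96 830 255 med [515.  -18.1  88.4] pct [497.2 -34.5  84.5 535.3   2.4  90.7] rect [518.3 -15.2  43.6  38.9  32.9]
cork_mat 0.89 1445 1364 med [484.8 302.5   4.6] pct [428.2 245.8   2.4 545.2 362.8   7.1] rect [487.4 305.2 132.2 126.5  61.9]
hold_arm 0.6 915 905 med [640.  -36.7 170. ] pct [620.5 -65.   72.1 650.6  -5.8 217.1] rect [635.7 -32.   72.4  35.4  82.7]
jig 0.61 6809 4102 med [475.8 -44.7  11.7] pct [ 411.1 -110.     8.9  652.5   71.4   14.6] rect [636.1   3.7 491.7 243.8  13. ]
brush 0.69 898 830 med [547.3 122.2  16.9] pct [469.2 100.3   5.7 620.4 139.4  21. ] rect [545.7 123.5  45.1 159.5  80.8]
tape_roll 0.9 1110 535 med [ 770.7 -256.2   19.1] pct [ 732.8 -296.    15.3  818.1 -211.7   21.8] rect [ 775.8 -251.8   92.7   86.8   39.4]
```

The views agree: the jar stands on the tile (scene px 326,236; side px 305,258), and the jig arm is upright (scene 283,245). The mat is on the +y side (scene 459,309), with the brush lying between it and the jig.

```bash
cat >> h.py <<'E'
JO=np.array([536.5,-17,0]); JY=-0.131
JR=R.from_euler('z',JY).as_matrix()
def jig(*p): return JO+JR@np.array(p,float)
def plan(targets,yaw,start=None,rot=None):
    s=env.state(); pos=np.array(s["eef_pos"] if start is None else start); Rt=Rm(s["tcp_rot"] if rot is None else rot)
    want=R.from_euler('xyz',[np.pi,0,yaw]).as_matrix()
    print("t",round(s["t"],2),"pos",pos.round(1),"turn",R.from_matrix(Rt.T@want).as_rotvec().round(4))
    for t in targets:
        print("to",np.round(t,1),"shift cm",(want.T@(np.array(t)-pos)/10).round(2)); pos=np.array(t)
E
python3 - <<'E'
from h import *
np.set_printoptions(precision=1,suppress=True)
for n in ["scene","side"]:
    p=env.read_camera(n); c=cloud(p,np.ones((480,640),bool))
    l=(c-JO)@JR
    k=l[(abs(l[:,0])<45)&(abs(l[:,1])<45)&(l[:,2]>45)&(l[:,2]<100)]
    for lo,hi in [(45,75),(75,86),(86,95)]:
        q=k[(k[:,2]>lo)&(k[:,2]<hi)]
        (ce,r)=cv2.minEnclosingCircle(q[:,:2].astype(np.float32)); print(n,lo,len(q),"jig-frame circ",np.round(ce,1),round(r,1),q.min(0),q.max(0))
    a=l[(l[:,0]>60)&(l[:,0]<135)&(abs(l[:,1])<45)&(l[:,2]>80)]
    b=a[a[:,2]>195]; print("arm top",b.mean(0),b.min(0),b.max(0)); m=a[(a[:,2]>85)&(a[:,2]<140)];print("arm low",m.mean(0),m.min(0),m.max(0))
plan([jig(-17,0,200),jig(-17,0,47)],np.pi+JY)
E
```

```text
scene 45 206 jig-frame circ [-15.1  -1.7] 23.1 [-34.  -24.   45.1] [ 6.3 21.3 74.3]
scene 75 62 jig-frame circ [-12.7   2.1] 18.9 [-26.2 -12.4  75.1] [ 4.5 18.5 85.7]
scene 86 204 jig-frame circ [-18.8  -0. ] 22.6 [-39.6 -22.2  86. ] [ 2.7 18.7 94.8]
arm top [116.8  -1.1 214.1] [107.9 -39.7 195.1] [122.3  32.2 220.6]
arm low [110.   -0.5 113. ] [100.3 -10.7  85.1] [115.5   4.6 139.8]
side 45 373 jig-frame circ [-21.3  -2.6] 22.7 [-43.7 -25.2  45.1] [ 0.3 12.8 75. ]
side 75 131 jig-frame circ [-21.8  -3. ] 20.7 [-40.4 -23.   75.1] [-3.4 15.3 86. ]
side 86 233 jig-frame circ [-19.8   0.5] 22.7 [-40.  -21.7  86. ] [ 1.3 21.7 91.1]
arm top [109.9  -5.3 210.8] [105.2 -38.2 195.6] [119.3  34.7 218.1]
arm low [103.2  -4.5 112.9] [ 96.9 -11.6  85.7] [114.6   6.8 140. ]
t 2.1 pos [205.4 590.3 214.7] turn [ 0.   0.  -0.2]
to [519.6 -14.8 200. ] shift cm [-39.1 -55.9   1.5]
to [519.6 -14.8  47. ] shift cm [ 0.  -0.  15.3]
```

```bash
python3 -m inch '[[0,0,-0.09,0,0,0,-1],[0,0,-0.09,0,0,0,-1],[0,0,0,-2.6,-3.73,0.1,-1],[0,0,0,-2.6,-3.73,0.1,-1],[0,0,0,-2.6,-3.73,0.1,-1],[0,0,0,-2.6,-3.73,0.1,-1],[0,0,0,-2.6,-3.73,0.1,-1],[0,0,0,-2.6,-3.73,0.1,-1],[0,0,0,-2.6,-3.73,0.1,-1],[0,0,0,-2.6,-3.73,0.1,-1],[0,0,0,-2.6,-3.73,0.1,-1],[0,0,0,-2.6,-3.73,0.1,-1],[0,0,0,-2.6,-3.73,0.1,-1],[0,0,0,-2.6,-3.73,0.1,-1],[0,0,0,-2.6,-3.73,0.1,-1],[0,0,0,-2.6,-3.73,0.1,-1],[0,0,0,0,0,0,-1]]'
python3 - <<'E'
from h import *
p=env.read_camera("wrist"); save(p,"wrist1")
for d in env.find_in(p,"jar")[:2]: print(d["score"],w(p,d["centre"]).round(1))
plan([jig(-19,-1,110),jig(-19,-1,47)],np.pi+JY)
E
```

```text
t: 4.22
eef_pos: [485.5, 16.1, 200.5]
tcp_rot: [-3.142, 0.0, 2.984]
ft_force: [0.1, 0.5, 0.3]
opening: 1.0
grip_force: 0.0
0.67 [513.5 -11.   87.5]
t 4.33 pos [484.2  18.2 200.5] turn [ 0.0002 -0.0004 -0.0249]
to [517.5 -15.5 110. ] shift cm [-3.74 -2.9   9.05]
to [517.5 -15.5  47. ] shift cm [ 0.  -0.   6.3]
```

View pics/wrist1.png

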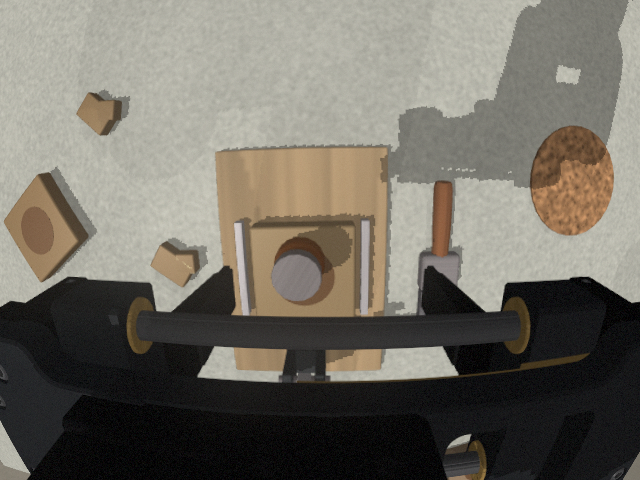

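Wrist view: the jar's lid is at px (297,277), on the tile between the lips, and the gripper is aligned with the jig. I'll move over the jar and descend.

```bash
python3 -m inch '[[0,0,-0.025,0,0,0,-1],[0,0,0,-1.2,-0.93,0,-1],[0,0,0,-1.2,-0.93,0,-1],[0,0,0,-1.2,-0.93,0,-1],[0,0,0,0,0,3,-1],[0,0,0,0,0,3,-1],[0,0,0,0,0,3,-1],[0,0,0,0,0,2,-1],[0,0,0,0,0,2,-1],[0,0,0,0,0,1.3,-1],[0,0,0,0,0,1,-1],[0,0,0,0,0,0,-1],[0,0,0,0,0,0,-1]]'
python3 - <<'E'
from h import *
plan([jig(-19,-1,47)],np.pi+JY)
p=env.read_camera("side"); cv2.imwrite("pics/side2.png",cv2.resize(p["img"][160:340,200:440,::-1],None,fx=3,fy=3))
E
```

```text
t: 5.95
eef_pos: [516.9, -14.1, 48.1]
tcp_rot: [3.142, 0.001, 3.012]
ft_force: [0.2, -1.0, -0.4]
opening: 0.998
grip_force: 0.0
t 5.95 pos [516.9 -14.1  48.1] turn [0.0001 0.0007 0.0012]
to [517.5 -15.5  47. ] shift cm [-0.08 -0.13  0.11]
```

View pics/side2.png

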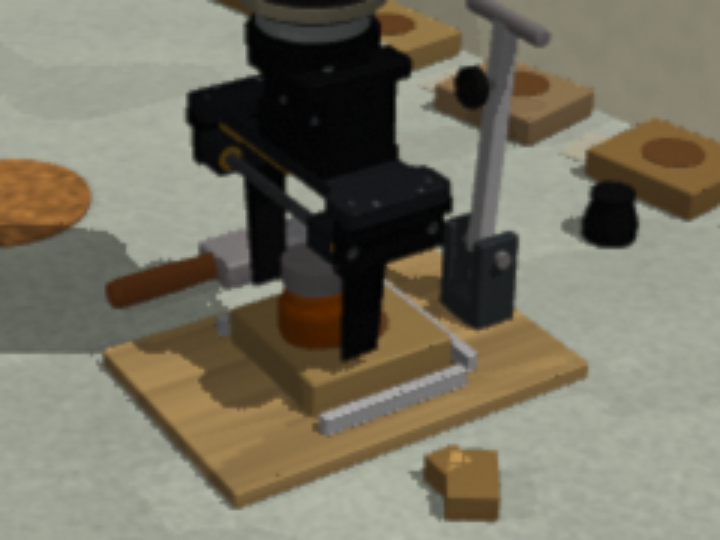

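Side view: the fingers straddle the jar (crop px 320,300), clear of the tile and the arm. Closing.

```bash
python3 -m inch '[[0,0,0,0,0,0,1],[0,0,0,0,0,0,1],[0,0,0,0,0,0,1],[0,0,0,0,0,0,1],[0,0,0,0,0,0,1],[0,0,0,0,0,0,1],[0,0,0,0,0,0,1],[0,0,0,0,0,0,1]]'
```

```text
t: 7.0
eef_pos: [516.5, -14.1, 47.6]
tcp_rot: [3.142, -0.0, 3.012]
ft_force: [-0.2, -0.8, -0.2]
opening: 0.475
grip_force: 30.0
```

```bash
python3 -m inch '[[0,0,0,0,0,-0.5,1],[0,0,0,0,0,-1.5,1],[0,0,0,0,0,-2,1],[0,0,0,0,0,-2,1],[0,0,0,0,0,-1,1],[0,0,0,0.25,1,0,1],[0,0,0,0.5,2.3,0,1],[0,0,0,0.6,2.8,0,1],[0,0,0,0.6,2.8,0,1],[0,0,0,0.6,2.8,0,1],[0,0,0,0.6,2.8,0,1],[0,0,0,0.6,2.8,0,1],[0,0,0,0.6,2.8,0,1],[0,0,0,0.6,2.8,0,1],[0,0,0,0.6,2.8,0,1],[0,0,0,0.6,2.8,0,1],[0,0,0,0.5,2,0,1],[0,0,0,0.25,0.7,0,1],[0,0,0,0,0,0,1]]'
python3 - <<'E'
from h import *
plan([[489,304.5,17]],np.pi+JY); s=env.state(); print(s["opening"],s["grip_force"])
for n in ["scene","side"]:
    p=env.read_camera(n); 
    for d in env.trace(p,"tile")[:2]:
        c=cloud(p,d["mask"]); k=c[(c[:,2]>34)&(c[:,2]<42)]
        if len(k)>50: print(n,cv2.minAreaRect(k[:,:2].astype(np.float32)))
cv2.imwrite("pics/side3.png",cv2.resize(p["img"][120:320,120:420,::-1],None,fx=2.5,fy=2.5))
E
```

```text
t: 9.38
eef_pos: [488.2, 304.2, 117.4]
tcp_rot: [-3.141, -0.0, 3.012]
ft_force: [0.3, -0.5, -0.9]
opening: 0.471
grip_force: 30.0
t 9.38 pos [488.2 304.2 117.4] turn [-0.0003 -0.0004  0.0017]
to [489.  304.5  17. ] shift cm [-0.07  0.04 10.04]
0.47123318688359417 29.999746894463897
scene ((537.8310546875, -15.803993225097656), (101.48210144042969, 101.40473937988281), 82.18685913085938)
side ((535.1411743164062, -15.74074935913086), (102.5315933227539, 101.30523681640625), 81.62540435791016)
```

View pics/side3.png

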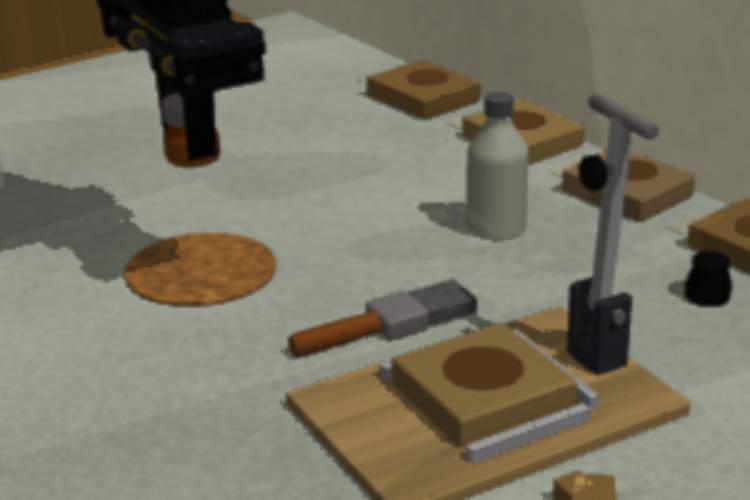

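The jar is held upright above the mat (crop px 190,140) and the tile is in its place. Lowering.

```bash
python3 -m inch '[[0,0,0,-0.07,0,1,1],[0,0,0,0,0,2,1],[0,0,0,0,0,2,1],[0,0,0,0,0,2,1],[0,0,0,0,0,1.5,1],[0,0,0,0,0,0.8,1],[0,0,0,0,0,0.4,1],[0,0,0,0,0,0.1,1],[0,0,0,0,0,0.1,1],[0,0,0,0,0,0.1,1],[0,0,0,0,0,0,1],[0,0,0,0,0,0,1]]'
```

```text
t: 11.08
eef_pos: [489.3, 304.2, 17.7]
tcp_rot: [3.141, 0.0, 3.012]
ft_force: [-0.0, -0.5, -0.6]
opening: 0.47
grip_force: 30.0
```

```bash
python3 -m inch '[[0,0,0,0,0,0.1,1],[0,0,0,0,0,0.05,1],[0,0,0,0,0,0,1],[0,0,0,0,0,0,1]]'; python3 -m inch '[[0,0,0,0,0,0.05,1],[0,0,0,0,0,0.05,1],[0,0,0,0,0,0,1],[0,0,0,0,0,0,1]]'
```

```text
t: 11.58
eef_pos: [489.3, 304.1, 16.1]
tcp_rot: [3.142, 0.0, 3.012]
ft_force: [-0.2, -1.1, -1.3]
opening: 0.473
grip_force: 30.0
t: 12.08
eef_pos: [489.3, 304.2, 15.6]
tcp_rot: [3.141, 0.0, 3.012]
ft_force: [-1.1, -0.5, 5.2]
opening: 0.472
grip_force: 30.0
```

Contact at about 5 N, so the jar is down. Releasing and rising.

```bash
python3 -m inch '[[0,0,0,0,0,0,-1],[0,0,0,0,0,0,-1],[0,0,0,0,0,0,-1],[0,0,0,0,0,0,-1],[0,0,0,0,0,0,-1],[0,0,0,0,0,-1,-1],[0,0,0,0,0,-2,-1],[0,0,0,0,0,-3,-1],[0,0,0,0,0,-4,-1],[0,0,0,0,0,-4,-1],[0,0,0,0,0,-4,1],[0,0,0,0,0,-4,1],[0,0,0,0,0,-4,1],[0,0,0,0,0,-2,1],[0,0,0,0,0,0,1]]'
python3 - <<'E'
from h import *
p=env.read_camera("side"); cv2.imwrite("pics/side4.png",cv2.resize(p["img"][120:320,120:420,::-1],None,fx=2,fy=2))
for d in env.find_in(p,"jar")[:1]: print(d["score"],w(p,d["centre"]).round(1))
plan([jig(150,0,290),jig(150,0,200)],np.pi+JY)
E
```

```text
t: 13.95
eef_pos: [489.4, 304.2, 297.0]
tcp_rot: [3.14, 0.003, 3.012]
ft_force: [0.3, 0.4, -1.3]
opening: 0.535
grip_force: 0.0
0.58 [637.5 -40.1 170.3]
t 14.05 pos [488.8 303.9 294.6] turn [-0.0003 -0.0005  0.0012]
to [685.2 -36.6 290. ] shift cm [-23.92 -31.19   0.46]
to [685.2 -36.6 200. ] shift cm [ 0. -0.  9.]
```

View pics/side4.png

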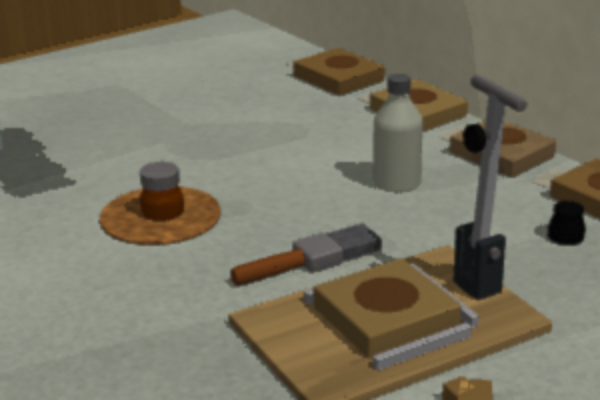

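The jar stands upright in the middle of the mat (crop px 160,190). Next I go behind the hold-down arm with the fingers shut.

```bash
python3 -m inch '[[0,0,0,-2,-2.6,0,1],[0,0,0,-2,-2.6,0,1],[0,0,0,-2,-2.6,0,1],[0,0,0,-2,-2.6,0,1],[0,0,0,-2,-2.6,0,1],[0,0,0,-2,-2.6,0,1],[0,0,0,-2,-2.6,0,1],[0,0,0,-2,-2.6,0,1],[0,0,0,-2,-2.6,0,1],[0,0,0,-2,-2.6,0,1],[0,0,0,-2,-2.6,0,1],[0,0,0,-2,-2.6,0,1],[0,0,0,0,0,0,1],[0,0,0,0,0,3,1],[0,0,0,0,0,3,1],[0,0,0,0,0,2.5,1],[0,0,0,0,0,1,1],[0,0,0,0,0,0,1]]'
python3 - <<'E'
from h import *
s=env.state(); print("jig frame tcp",((np.array(s["eef_pos"])-JO)@JR).round(1),s["opening"])
p=env.read_camera("side"); cv2.imwrite("pics/side5.png",cv2.resize(p["img"][120:320,200:500,::-1],None,fx=2,fy=2))
# planned TCP in jig frame: lower-left corner at s=140,n=6, half width 10
q=np.array([1.62]+list(np.arange(1.5,-0.01,-0.1)))
P=np.stack([105-140*np.cos(q)+6*np.sin(q)+10, 62+140*np.sin(q)+6*np.cos(q)],1)
for a,b,c in zip(q,P,np.vstack([[0,0],np.diff(P,axis=0)])): print(round(a,2),b.round(1),"row x,z cm",(-c[0]/10).round(2),(-c[1]/10).round(2))
E
```

```text
t: 16.3
eef_pos: [686.5, -35.8, 199.7]
tcp_rot: [3.141, -0.001, 3.012]
ft_force: [-0.7, 0.4, 0.3]
opening: 0.005
grip_force: 0.0
jig frame tcp [151.2   1.  199.7] 0.004893461988608369
1.62 [127.9 201.5] row x,z cm -0.0 -0.0
1.5 [111.1 202.1] row x,z cm 1.68 -0.05
1.4 [ 97.1 201. ] row x,z cm 1.4 0.11
1.3 [ 83.3 198.5] row x,z cm 1.38 0.25
1.2 [ 69.9 194.7] row x,z cm 1.35 0.38
1.1 [ 56.8 189.5] row x,z cm 1.3 0.52
1.0 [ 44.4 183. ] row x,z cm 1.24 0.64
0.9 [ 32.7 175.4] row x,z cm 1.17 0.77
0.8 [ 21.8 166.6] row x,z cm 1.09 0.88
0.7 [ 11.8 156.8] row x,z cm 1.0 0.98
0.6 [  2.8 146. ] row x,z cm 0.89 1.08
0.5 [ -5.  134.4] row x,z cm 0.78 1.16
0.4 [-11.6 122. ] row x,z cm 0.66 1.23
0.3 [-17.  109.1] row x,z cm 0.54 1.29
0.2 [-21.   95.7] row x,z cm 0.4 1.34
0.1 [-23.7  81.9] row x,z cm 0.27 1.37
-0.0 [-25.  68.] row x,z cm 0.13 1.39
```

View pics/side5.png

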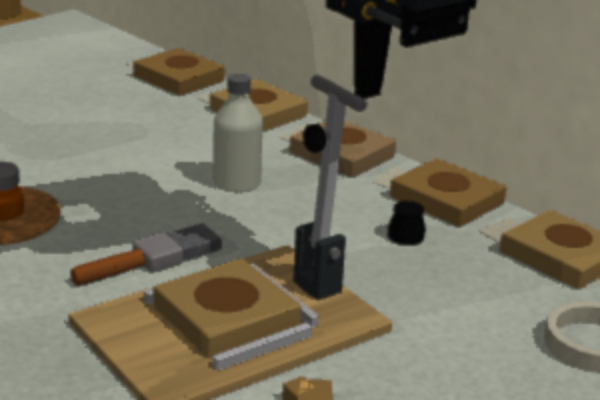

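The shut fingers are behind the arm (crop px 370,90), clear of it. I'll push along the arc to about q=0.6.

```bash
python3 -m inch '[[0,0,0,1.2,0,0,1],[0,0,0,1.1,0,-0.15,1],[0,0,0,1.7,0,-0.05,1],[0,0,0,1.4,0,0.1,1],[0,0,0,1.4,0,0.25,1],[0,0,0,1.35,0,0.4,1],[0,0,0,1.3,0,0.5,1],[0,0,0,1.25,0,0.65,1],[0,0,0,1.15,0,0.75,1],[0,0,0,1.1,0,0.9,1],[0,0,0,1,0,1,1],[0,0,0,0.9,0,1.1,1],[0,0,0,0,0,0,1]]'
python3 - <<'E'
from h import *
s=env.state(); print("jig frame tcp",((np.array(s["eef_pos"])-JO)@JR).round(1),s["ft_force"])
p=env.read_camera("side"); cv2.imwrite("pics/side6.png",cv2.resize(p["img"][120:320,200:500,::-1],None,fx=2,fy=2))
E
```

```text
t: 17.98
eef_pos: [538.6, -17.0, 144.6]
tcp_rot: [3.142, -0.002, 3.012]
ft_force: [-0.5, -0.7, 0.0]
opening: 0.002
grip_force: 0.0
jig frame tcp [  2.1   0.3 144.6] [-0.52714436 -0.66651128  0.0366515 ]
```

View pics/side6.png

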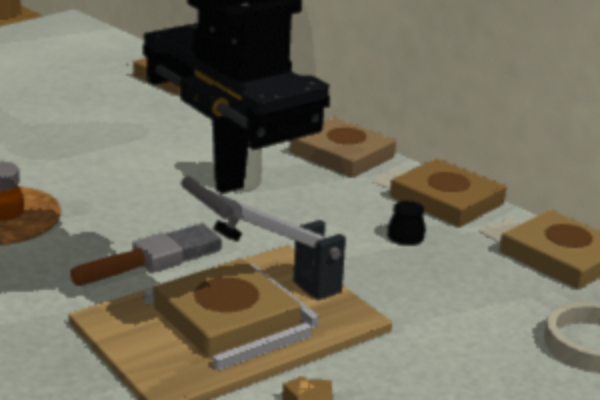

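The arm has swung to roughly 0.5 rad, with the fingers above it near the cross-bar (crop px 230,190). Continuing down.

```bash
python3 -m inch '[[0,0,0,0.75,0,1.1,1],[0,0,0,0.65,0,1.2,1],[0,0,0,0.55,0,1.3,1],[0,0,0,0.4,0,1.2,1],[0,0,0,0.2,0,0.8,1],[0,0,0,0.1,0,0.6,1],[0,0,0,0.05,0,0.5,1],[0,0,0,0,0,0.4,1],[0,0,0,0,0,0,1],[0,0,0,0,0,0,1]]'; python3 -m inch '[[0,0,0,0,0,0.2,1],[0,0,0,0,0,0.1,1],[0,0,0,0,0,0,1],[0,0,0,0,0,0,1]]'
```

```text
t: 19.27
eef_pos: [513.0, -13.6, 74.7]
tcp_rot: [3.142, 0.0, 3.012]
ft_force: [-0.4, 0.3, 0.3]
opening: 0.006
grip_force: 0.0
t: 19.77
eef_pos: [512.8, -13.6, 71.6]
tcp_rot: [3.142, -0.0, 3.012]
ft_force: [0.4, 0.3, -0.8]
opening: 0.004
grip_force: 0.0
```

```bash
python3 -m inch '[[0,0,0,0,0,0.1,1],[0,0,0,0,0,0.1,1],[0,0,0,0,0,0.1,1],[0,0,0,0,0,0,1],[0,0,0,0,0,0,1]]'; python3 -m inch '[[0,0,0,0,0,0.05,1],[0,0,0,0,0,0.05,1],[0,0,0,0,0,0,1],[0,0,0,0,0,0,1]]'
```

```text
t: 20.4
eef_pos: [512.9, -13.6, 68.6]
tcp_rot: [3.142, 0.0, 3.012]
ft_force: [-0.2, 0.6, -0.9]
opening: 0.007
grip_force: 0.0
t: 20.9
eef_pos: [512.9, -13.6, 68.3]
tcp_rot: [3.142, 0.001, 3.012]
ft_force: [-2.1, 0.9, 10.3]
opening: 0.008
grip_force: 4.8
```

A force of 10 N at z≈68 means the pad is on the tile. I'll give one small extra press, then retreat and check.

```bash
python3 -m inch '[[0,0,0,0,0,0.05,1],[0,0,0,0,0,0,1],[0,0,0,0,0,0,1]]'; python3 -m inch '[[0,0,0,0,0,-1,1],[0,0,0,0,0,-3,1],[0,0,0,0,0,-4,1],[0,0,0,0,0,-4,1],[0,0,0,0,0,-4,1],[0,0,0,0,0,-4,1],[0,0,0,2,0,-2,1],[0,0,0,0,0,0,1],[0,0,0,0,0,0,1]]'
python3 - <<'E'
from h import *
np.set_printoptions(precision=1,suppress=True)
for n in ["scene","side"]:
    p=env.read_camera(n); c=cloud(p,np.ones((480,640),bool)); l=(c-JO)@JR
    for x0,x1 in [(-50,-38),(-30,-10),(-10,20),(20,45),(45,75)]:
        a=l[(l[:,0]>x0)&(l[:,0]<x1)&(abs(l[:,1])<5)&(l[:,2]>50)]; print(n,x0,len(a),np.median(a,0) if len(a) else "")
    for d in env.trace(p,"tile")[:2]:
        c=cloud(p,d["mask"]); k=c[(c[:,2]>34)&(c[:,2]<42)]
        if len(k)>50: print(n,"tile",cv2.minAreaRect(k[:,:2].astype(np.float32)))
    for t in ["jar","cork_mat"]:
        for d in env.find_in(p,t)[:1]: print(t,d["score"],w(p,d["centre"]))
cv2.imwrite("pics/side7.png",cv2.resize(p["img"][140:340,140:440,::-1],None,fx=2.5,fy=2.5))
print(env.state()["t"],env.state()["eef_pos"])
E
```

```text
t: 21.28
eef_pos: [512.9, -13.6, 68.2]
tcp_rot: [3.142, 0.001, 3.012]
ft_force: [-5.3, 0.1, 16.4]
opening: 0.003
grip_force: 8.2
t: 22.4
eef_pos: [493.1, -11.0, 286.5]
tcp_rot: [3.141, -0.0, 3.012]
ft_force: [0.7, 0.4, 0.3]
opening: 0.003
grip_force: 0.0
scene -50 28 [-43.1   2.2  69.6]
scene -30 296 [-18.5   0.2 430.4]
scene -10 349 [ -3.5   0.5 509.9]
scene 20 54 [32.9  2.5 67.7]
scene 45 73 [60.2  1.5 68.1]
scene tile ((537.8248901367188, -17.247207641601562), (102.3596420288086, 100.94578552246094), 81.6998519897461)
jar 0.81 [506.2 303.   50.4]
cork_mat 0.9 [502.3 316.2   7.5]
side -50 69 [-44.1  -2.8 289.4]
side -30 49 [-20.9  -0.5  66.8]
side -10 69 [ 2.  -1.8 66.7]
side 20 34 [33.6 -0.2 67.3]
side 45 44 [59.   0.1 67.4]
side tile ((534.6720581054688, -17.135791778564453), (101.18556213378906, 102.48522186279297), 81.02092742919922)
jar 0.73 [482.8 290.4  37.2]
cork_mat 0.7 [473.8 284.4   4.8]
22.8 [493.1 -11.  286.8]
```

View pics/side7.png

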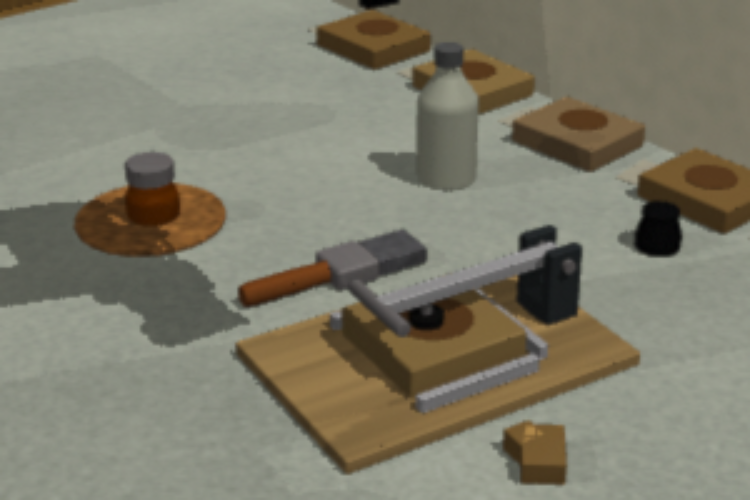

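The arm is level, its top flat at 67–68 mm, with the pad resting on the tile (crop px 425,315). The tile is in its place, the jar is upright on the mat (crop px 150,190), and the robot is clear.

```bash
python3 -c "
from cell import env
print(env.job_done())"
```

```text
the job is handed in; nothing more can be done
None
```

The jar stands upright on the cork mat, the hold-down arm is fully down with its pad resting on the tile, which is still in its place, and the job was handed in at about 23 s; no verdict was returned.

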